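# Tuck the gift box flap under its lip

### The arm

A 6-joint arm with a two-finger parallel gripper is mounted at the origin on a cart in front of the work surface, level with it; the furniture and walls round the work are solid. World frame = base frame: x ahead of the robot, y to its left, z up, the work surface at z = 0. Lengths are in m, angles in rad, forces in N, time in s.
With the tool pointing down it reaches from about 0.25 to 0.725 m from the base axis. Payload 4 kg.
Tool frame: the origin (TCP) lies between the finger pads; the fingertips stand 11 mm ahead of it and the grasp point (between the pads) lies 8 mm behind it (bot.tip_extent is the distance from the TCP to the fingertips, in m); z points along the fingers, y is the line along which they close (so a half turn about z gives the same grasp; the last joint's range is limited). The gripper opens to 85 mm and grips with 20 to 120 N. Pads are 22 mm wide; open, the fingers measure 114 mm over their backs; the gripper's body (76 mm by 85 mm) begins 54 mm behind the grasp point. The pads swing forward as they close: fully open they stand 13 mm farther back than shut.
Start: joints at [0, 0.241, 0.005, 1.335, 0, 1.571], TCP at [0.5, -0, 0.242] pointing down, gripper open.
Joint ranges: [-2.72, 2.72], [-1.05, 1.87], [-1.09, 1.28], [-1.99, 2.15], [-1.42, 1.44], [-3.14, 3.14]. Speed limits (rad/s): [2.79, 2.79, 3.14, 3.14, 3.14, 3.14].

### API

Orientations are given as a unit quaternion [x, y, z, w].
In Python, from workcell import bot gives the robot as it stands. The module is installed in compiled form; this text tells all that it offers.
- The arm moves only by the tool drive_tool, never from a script. Its argument "rows" is a list of rows, each an object of numbers: "dx", "dy", "dz": the shift along the tool's x, y, z in units of 50 mm (1.0 is 50 mm); "wx", "wy", "wz": the turn, a rotation vector about the tool's x, y, z in units of 5 degrees (1.0 is 5 degrees); "hand": the finger opening in mm, from 0 to 85.4. A call has 1 to 20 rows; each row is the pose to reach, as a shift and turn from the pose commanded when the call began, along the tool's axes at that moment; what a row does not reach only later rows make up. A row lasts 1/10 s, in which the tool goes at most 50 mm and 8.59 degrees, less where a joint would pass 70% of its speed; a pose out of reach is approached as far as the arm can. A call with a gripper value outside its range is refused whole. The fingers move at their own pace and stop on an object; the grip force is fixed at half the most. Time passes only in rows, so rows that repeat a pose let the fingers close. It gives the time, the measured TCP pose, the force, the opening and the grip force at its end, in the units of the state.
- bot.get_obs(): the state, without advancing time (a new reading comes with each control period).
- bot.camera(name): name is "scene" or "side" or "wrist"; returns the picture (480x640x3 uint8, red, green, blue); there is no depth.
- bot.get_calibration(name): a dict with "vfov" (degrees; the focal length in pixels is half the picture's height over the tangent of half this angle, whatever the lens; pixels are square), "cx", "cy" (the principal point, pixels), "k1" (the pictures are not rectified: a ray, as slopes to the right and down, at radius r is drawn at 1 + k1 r^2 times it, then the intrinsics apply), "origin" and "rotation" of the camera in the world; the wrist camera has in their place "mount" (4x4, takes a point from camera to tool coordinates, whose origin is the TCP and whose axes are the flange's). Camera axes: x right, y up, looking along -z (the intrinsics and any distortion apply to the point x, -y, -z); pixel columns grow to the right and rows downward; lengths in m; the calibration is good to about 2 mm. A picture is of the moment at which its call begins: read the wrist's pose just before it. get_calibration takes no time and is no camera call.
- bot.job_done(): hands the job in; it is judged then, once.
Trained networks look in the newest picture that a camera, given by its name, has taken for a name from the list of things; names that differ only in an ending like _2 or _b are one class to them, and where a whole thing is asked for, a point or a joint stands for the part that bears it (a point fixed in the world has none). Each returns a list of dicts, best first, with "score" (0 to 1); they miss things now and then, are a little off and sometimes report something else, mostly with a low value. They report only what shows in the picture. A call takes as long as a camera call.
- bot.look_for(camera, thing): "extent" ([centre column, centre row, width, height] in pixels, round what is visible of it).
- bot.outline_of(camera, thing): "region" (480x640 bool, what is visible of it) and "extent" ([centre column, centre row, width, height] in pixels, round what is visible of it).
The state is a dict: "clock": time; "joint_pos": joint angles; "joint_vel": joint speeds; "tau": joint torques, N m; "eef_pos": TCP position; "tool_rot": TCP orientation; "ft_force": force on the tool from outside, world axes, zero at the start; "ft_torque": the same for the moment, N m; "grip_width": finger opening in m; "grasp_force": force on a finger pad.
Only numpy, scipy, OpenCV 4.12 (cv2) and the standard library are available. Lean on these libraries where they do the work, as an engineer would, in place of code of your own. Each camera call takes 0.05 s, during which the arm holds its last target. There are 200 camera calls.

### The job

Close the open praline gift box with the fingertips alone: push its springy hinged flap over until it lies flat on the box, then, keeping it down, push it toward the brass lip until its tongue is tucked fully under the lip, so that the flap stays shut when you let go. Do not pick up anything: the box stays standing about where it is, and the two ribbon spools and the bell beside it are left where they are.

Things in the scene. Friction and masses are not known exactly. Their poses are not given: they have to be found in the camera images.
- praline_box: dark green open gift box, loose, 0.95 kg, 130 (x) x 170 (y) mm. Origin: centre of its underside, z up. Brass lip along the -x side, flap hinge along the +x side. Walls 39 mm high; front (-x) wall with lip 49 mm. Lip: x = -65 to -47 mm, full width, underside z = 45.5, top 49 mm. Two brass hinge cheeks at x = 29 to 63, y = +-80 mm rise to z = 49 mm. Chocolates inside are fixed
- flap (a joint): flap angle, rad: 0 = flat on the box (stop), 1.57 = upright, stop at 1.9. Rigid green panel 3 mm thick, 150 mm wide, to 82 mm from the hinge, then a tongue 100 mm wide to 96 mm. It stands up at the start. Springy crease: pushing it flat takes about 0.09 N m (2 N at 45 mm); let go untucked it springs up to about 0.5 rad. Tucked, the lip holds it below about 0.04 rad
- runner (a joint): slide of the flap with its hinge toward the lip, m: 0 = fully back (the flat tongue clears the lip by 5 mm), 0.016 = fully forward at its stop (tongue 11 mm under the lip). Friction about 3 N; stays where left; can be pushed back. Slid forward over 5 mm before the flap is flat, the tongue lands on top of the lip
- flap_hinge (a point): middle of the hinge axis (parallel to the box's y), in the flap's mid-thickness, 41.5 mm above the counter; 54 mm to +x of the box's origin when the runner is at 0. Moves with the runner. Axes of the flap: -x along the flap to the tongue, +z out of its outer face (up when flat)
- thumb_rib (a point): brass thumb rib on the flap's outer face: middle of the rib's side that faces the hinge, 60 mm from the hinge axis. Rib 80 mm long (y), 5 mm thick, 7 mm above the outer face. With fingertips on the flap between hinge and rib one can press it down and push this side toward the lip. Axes as for flap_hinge
- tongue_edge (a point): middle of the tongue's free edge, 96 mm from the hinge axis, mid-thickness. Axes as for flap_hinge
- lip_edge (a point): middle of the lip's lower inner edge, beneath which the tongue goes, 45.5 mm above the counter. Axes of the box
- red_spool: red ribbon spool, 68 mm across, 26 mm high, loose; origin at the centre of its underside; bystander
- green_spool: green ribbon spool, 72 mm across, 34 mm high, loose; origin at the centre of its underside; bystander
- bell: chrome counter bell with black base, 85 mm across, 59 mm high, loose; origin at the centre of its underside; bystander

How it is judged:
By the outcome, as a careful person would: the job done as asked, in the order asked, and still so for the second after the job is handed in, with the robot touching nothing.
It also fails if it takes over 40 s, if anything falls off the work surface, if the arm or the gripper's body presses on something with over 40 N, if the wrist force passes 120 N, or if a joint passes its speed limit or range.

## Working session

There is one attempt and no reset: what is moved stays moved. The work goes in short steps, Python scripts to look and compute and a tool call to move; the robot and the scene stay as the last step left them, time stands still between calls to the robot, and variables do not carry over. Pictures are saved under pics/ and viewed, at most 10 in all, crops included, and the job is handed in when it is done.

Besides the shell and the picture viewer there is one more tool, called after "Emit:" as a command line: name --argument value ..., lists and objects as JSON in quotes. drive_tool: Moves the arm, as the interface text tells. Its arguments: {"type":"object","properties":{"rows":{"type":"array","items":{"type":"object","properties":{"dx":{"type":"number"},"dy":{"type":"number"},"dz":{"type":"number"},"wx":{"type":"number"},"wy":{"type":"number"},"wz":{"type":"number"},"hand":{"type":"number"}}}}},"required":["rows"]}

```bash
mkdir -p pics
cat > h.py <<'E'
import numpy as np,cv2
from workcell import bot
from scipy.spatial.transform import Rotation as R
def K(n):
    c=bot.get_calibration(n); f=240/np.tan(np.radians(c['vfov'])/2); return c,f
def campose(n,obs=None):
    c,f=K(n)
    if 'origin' in c:
        r=np.array(c['rotation']); 
        r=r if r.shape==(3,3) else R.from_quat(r).as_matrix()
        return np.array(c['origin']),r
    o=obs or bot.get_obs(); M=np.array(c['mount']); Rt=R.from_quat(o['tool_rot']).as_matrix()
    return Rt@M[:3,3]+o['eef_pos'],Rt@M[:3,:3]
def ray(n,u,v,obs=None):
    c,f=K(n); p=np.array([(u-c['cx'])/f,(v-c['cy'])/f]); q=p.copy()
    for _ in range(20): q=p/(1+c['k1']*(q@q))
    o,r=campose(n,obs); return o,r@np.array([q[0],-q[1],-1])
def atz(n,u,v,z,obs=None):
    o,d=ray(n,u,v,obs); return o+d*(z-o[2])/d[2]
def proj(n,P,obs=None):
    c,f=K(n); o,r=campose(n,obs); p=(np.asarray(P)-o)@r; s=np.array([p[0],-p[1]])/-p[2]
    s=s*(1+c['k1']*(s@s)); return s*f+[c['cx'],c['cy']]
E
python3 - <<'E'
from h import *
ims=[]
for n in ['scene','side','wrist']:
    im=bot.camera(n); cv2.imwrite(f'pics/{n}0.png',im[...,::-1]); 
    for t in ['praline_box','flap','red_spool','green_spool','bell']:
        if n=='wrist' and t!='praline_box': continue
        r=bot.look_for(n,t)
        for d in r[:1]:
            u,v,w,h=d['extent']; print(n,t,round(d['score'],2),np.round(d['extent']),np.round(atz(n,u,v,.02),3))
o=bot.get_obs(); print(o['tool_rot'],o['clock'],bot.tip_extent)
for n in ['scene','side','wrist']: print(n,campose(n))
E
```

```text
scene praline_box 0.79 [324. 248. 111. 117.] [ 0.521 -0.032  0.02 ]
scene flap 0.66 [298. 225.  57.  69.] [ 0.632 -0.09   0.02 ]
scene red_spool 0.83 [360. 231.  34.  20.] [ 0.508 -0.137  0.02 ]
scene green_spool 0.9 [244. 306.  50.  44.] [0.506 0.196 0.02 ]
scene bell 0.91 [410. 242.  48.  36.] [ 0.401 -0.147  0.02 ]
side praline_box 0.58 [322. 241. 108. 128.] [ 0.505 -0.027  0.02 ]
side flap 0.87 [293. 222.  34.  88.] [ 0.57  -0.065  0.02 ]
side red_spool 0.9 [338. 205.  31.  27.] [ 0.507 -0.143  0.02 ]
side green_spool 0.68 [291. 223.  29.  89.] [ 0.573 -0.061  0.02 ]
side bell 0.93 [392. 213.  44.  38.] [ 0.407 -0.15   0.02 ]
wrist praline_box 0.74 [309. 208. 142. 196.] [ 0.489 -0.002  0.02 ]
[7.07099391e-01 7.07114171e-01 2.79945271e-05 2.29629355e-05] 0.7 0.011
scene (array([0.01305882, 0.63503922, 0.44455368]), array([[-0.80201252,  0.2472663 , -0.54372355],
       [-0.59683027, -0.36811315,  0.71294203],
       [-0.02386525,  0.8962991 ,  0.44280737]]))
side (array([0.31221011, 0.69511884, 0.5934782 ]), array([[-0.95667342,  0.19348109, -0.21757995],
       [-0.29033796, -0.57769818,  0.76286872],
       [ 0.02190513,  0.79298795,  0.6088434 ]]))
wrist (array([0.49969115, 0.0786259 , 0.37396646]), array([[ 9.99999408e-01,  4.33323965e-04, -9.98502266e-04],
       [-1.06749594e-04,  9.51961750e-01,  3.06216941e-01],
       [ 1.08322710e-03, -3.06216653e-01,  9.51961232e-01]]))
```

View pics/scene0.png

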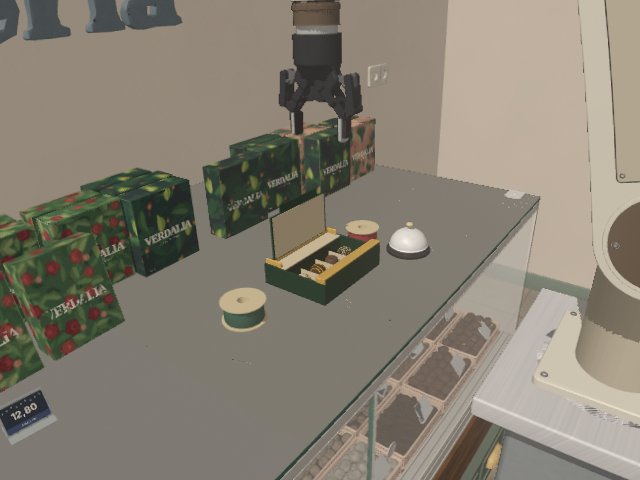

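View pics/side0.png

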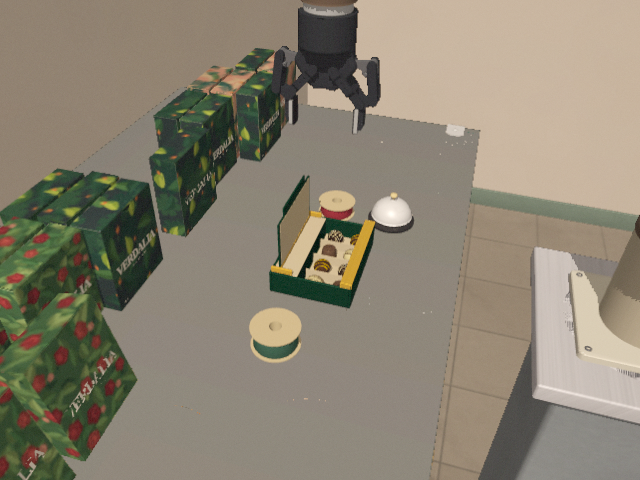

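View pics/wrist0.png

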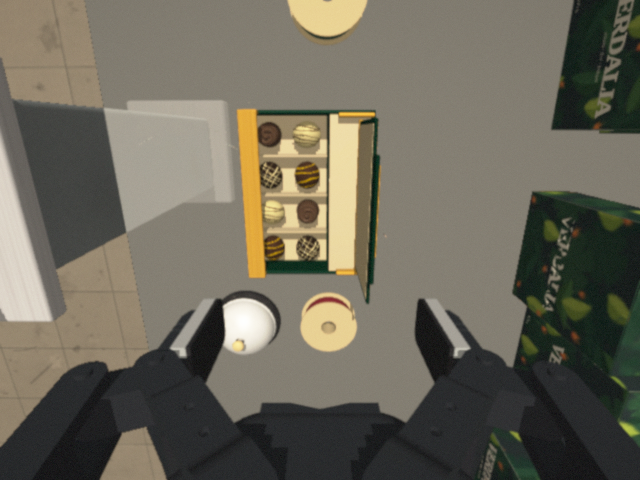

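The wrist view shows the box upright with the lip on the left (outer corners about (238,110) and (249,278)) and the flap standing on the right (columns about 358–380). I'll zoom in there to fit the box pose.

Run:
```python
from h import *
im=cv2.imread('pics/wrist0.png')[95:310,225:395]
im=cv2.resize(im,None,fx=2.75,fy=2.75,interpolation=cv2.INTER_CUBIC); cv2.imwrite('pics/crop.png',im)
```

```text
(no output)
```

View pics/crop.png

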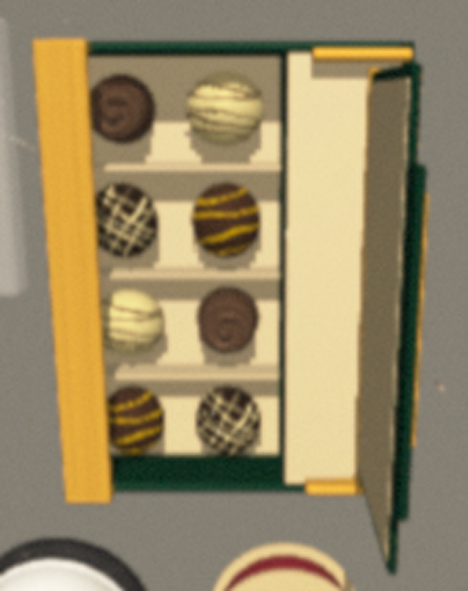

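```bash
cat > fit.py <<'E'
from h import *
from scipy.optimize import least_squares
def world(p,P): 
    c,s=np.cos(p[2]),np.sin(p[2]); return np.array([p[0]+c*P[0]-s*P[1],p[1]+s*P[0]+c*P[1],P[2]])
def flap(th,s,n,y,r=0): return np.array([.054-r-s*np.cos(th)+n*np.sin(th),y,.0415+s*np.sin(th)+n*np.cos(th)])
E
python3 - <<'E'
from fit import *
px=lambda a,b:np.array([a/2.75+225-.3,b/2.75+95-.3])
B=[((33,40),(-.065,.085,.049)),((67,502),(-.065,-.085,.049)),((86,40),(-.047,.085,.049)),((112,500),(-.047,-.085,.049))]
F=[((416,68),(.082,.0,.075)),((390,572),(.082,0,-.075)),((421,165),(.096,0,.05)),((405,518),(.096,0,-.05))]
obs=bot.get_obs()
f=lambda p:np.concatenate([proj('wrist',world(p,P),obs)-px(*u) for u,P in B]+[proj('wrist',world(p,flap(p[3],*P)),obs)-px(*u) for u,P in F])
s=least_squares(f,[.49,0,0,1.6]); print(s.x,np.round(s.fun,1))
p=s.x; print('hinge',world(p,[.054,0,.0415]))
# objects behind: bottom pixel points of boxes
print(atz('wrist',553,131,0,obs),atz('wrist',513,298,0,obs),atz('scene',217,232,0),atz('scene',309,196,0),atz('side',163,222,0),atz('side',187,232,0),atz('side',246,153,0))
print('spools', atz('wrist',328,322,.026,obs), atz('wrist',326,8,.034,obs))
E
```

```text
[4.88830997e-01 1.29557199e-02 5.48923562e-04 1.54433832e+00] [-0.1 -0.5 -0.4  0.7  0.2 -0.5  0.   1.5  0.6 -2.5  1.   1.5 -0.2 -0.4
 -1.1  1.8]
hinge [0.54283099 0.01298536 0.0415    ]
[0.75317818 0.07898505 0.        ] [ 7.45464815e-01 -1.23032516e-01  5.55111512e-17] [0.78319823 0.00216205 0.        ] [ 7.50106328e-01 -2.76110243e-01  5.55111512e-17] [ 0.80355917 -0.01518277  0.        ] [ 0.74801864 -0.00149104  0.        ] [ 0.76077286 -0.30635281  0.        ]
spools [ 0.51018143 -0.14081365  0.026     ] [0.50576069 0.18264132 0.034     ]
```

Emit:
drive_tool --rows '[{"dx": 0.1, "dy": 0.6, "wz": -1.5, "hand": 0}, {"dx": 0.26, "dy": 1.2, "wz": -3, "hand": 0}, {"dx": 0.26, "dy": 1.9, "wz": -3, "hand": 0}]'

```text
invalid input at $.rows[0]: expected keys dx, dy, dz, wx, wy, wz, hand
```

```bash
python3 -c "
from h import *
o=bot.get_obs();print(o['joint_pos'],o['eef_pos'],R.from_quat(o['tool_rot']).as_matrix(),o['ft_force'],bot.tip_extent)"
```

```text
[1.20411592e-05 2.40533105e-01 5.02151667e-03 1.33521267e+00
 7.11563042e-06 1.57078747e+00] [5.00004689e-01 8.10195796e-06 2.42348141e-01] [[-2.09023725e-05  9.99999997e-01  7.20646604e-05]
 [ 1.00000000e+00  2.09018597e-05  7.11649816e-06]
 [ 7.11499186e-06  7.20648091e-05 -9.99999997e-01]] [-0.54078643 -0.82993101  0.43390219] 0.011
```

Emit:
drive_tool --rows '[{"dx": 0.1, "dy": 0.6, "dz": 0, "wx": 0, "wy": 0, "wz": -1.5, "hand": 0}, {"dx": 0.26, "dy": 1.2, "dz": 0, "wx": 0, "wy": 0, "wz": -3, "hand": 0}, {"dx": 0.26, "dy": 1.9, "dz": 0, "wx": 0, "wy": 0, "wz": -3, "hand": 0}]'

```text
clock: 1.0
eef_pos: [0.5957, 0.0138, 0.2428]
tool_rot: [0.608, 0.794, 0.0, 0.0]
ft_force: [0.6, -0.4, 0.9]
grip_width: 0.044
grasp_force: 0.0
```

```bash
python3 -c "
from h import *
o=bot.get_obs();print(o['joint_pos'],o['eef_pos'],R.from_quat(o['tool_rot']).as_matrix(),o['ft_force'],bot.tip_extent)"
```

```text
[2.29972914e-02 4.34307630e-01 2.81875281e-01 1.41790040e+00
 3.75631023e-04 1.32891560e+00] [0.59567086 0.01381113 0.24277887] [[-2.61791689e-01  9.65124295e-01  4.54816302e-04]
 [ 9.65124369e-01  2.61791527e-01  3.86191754e-04]
 [ 2.53655990e-04  5.40056088e-04 -9.99999822e-01]] [ 0.61214891 -0.37488211  0.89810686] 0.011
```

Emit:
drive_tool --rows '[{"dx": 0, "dy": 0, "dz": 0.3, "wx": 0, "wy": 0, "wz": -1.7, "hand": 0}, {"dx": 0, "dy": 0, "dz": 0.6, "wx": 0, "wy": 0, "wz": -3.4, "hand": 0}, {"dx": 0, "dy": 0, "dz": 0.9, "wx": 0, "wy": 0, "wz": -5.1, "hand": 0}, {"dx": 0, "dy": 0, "dz": 1.2, "wx": 0, "wy": 0, "wz": -6.8, "hand": 0}, {"dx": 0, "dy": 0, "dz": 1.5, "wx": 0, "wy": 0, "wz": -8.5, "hand": 0}, {"dx": 0, "dy": 0, "dz": 1.8, "wx": 0, "wy": 0, "wz": -10.2, "hand": 0}, {"dx": 0, "dy": 0, "dz": 2.1, "wx": 0, "wy": 0, "wz": -11.9, "hand": 0}, {"dx": 0, "dy": 0, "dz": 2.4, "wx": 0, "wy": 0, "wz": -13.6, "hand": 0}, {"dx": 0, "dy": 0, "dz": 2.76, "wx": 0, "wy": 0, "wz": -15, "hand": 0}, {"dx": 0, "dy": 0, "dz": 2.76, "wx": 0, "wy": 0, "wz": -15, "hand": 0}]'

```text
clock: 2.0
eef_pos: [0.5929, 0.013, 0.1015]
tool_rot: [0.0, 1.0, -0.0, -0.003]
ft_force: [-1.0, -0.4, -0.3]
grip_width: 0.0001
grasp_force: 0.0
```

```bash
python3 -c "
from h import *
o=bot.get_obs();print(o['clock'],o['joint_pos'],o['eef_pos'],R.from_quat(o['tool_rot']).as_matrix().round(3),o['ft_force'],o['grip_width'])
cv2.imwrite('pics/side1.png',cv2.resize(bot.camera('side')[100:320,220:460,::-1],None,fx=2.5,fy=2.5))"
```

```text
2.0 [2.18381133e-02 5.18474677e-01 3.82387856e-02 1.09621224e+00
 3.00502188e-06 2.20972187e-02] [0.59291255 0.01295103 0.1015477 ] [[-1.     0.    -0.006]
 [ 0.     1.    -0.   ]
 [ 0.006 -0.    -1.   ]] [-0.96581499 -0.39922398 -0.25364587] 6.177664002266242e-05
```

View pics/side1.png

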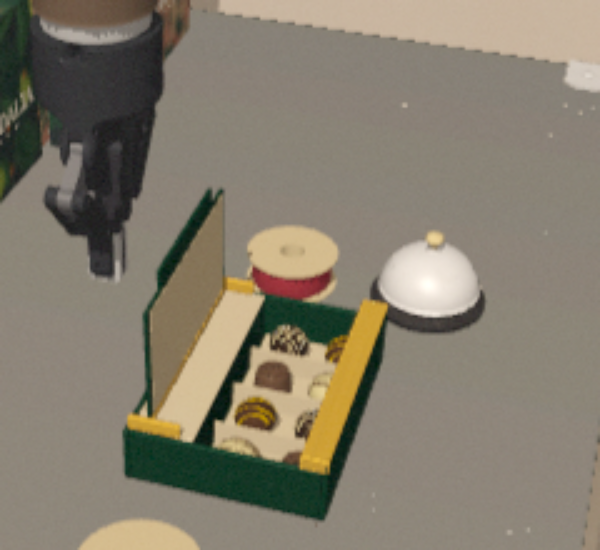

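Emit:
drive_tool --rows '[{"dx": 0.35, "dy": 0, "dz": 0, "wx": 0, "wy": 0, "wz": 0, "hand": 0}, {"dx": 0.55, "dy": 0, "dz": 0, "wx": 0, "wy": 0, "wz": 0, "hand": 0}, {"dx": 0.65, "dy": 0, "dz": 0, "wx": 0, "wy": 0, "wz": 0, "hand": 0}, {"dx": 0.72, "dy": 0, "dz": 0, "wx": 0, "wy": 0, "wz": 0, "hand": 0}, {"dx": 0.79, "dy": 0, "dz": 0, "wx": 0, "wy": 0, "wz": 0, "hand": 0}, {"dx": 0.92, "dy": 0, "dz": 0.01, "wx": 0, "wy": 0, "wz": 0, "hand": 0}, {"dx": 1.06, "dy": 0, "dz": 0.02, "wx": 0, "wy": 0, "wz": 0, "hand": 0}, {"dx": 1.19, "dy": 0, "dz": 0.06, "wx": 0, "wy": 0, "wz": 0, "hand": 0}, {"dx": 1.31, "dy": 0, "dz": 0.12, "wx": 0, "wy": 0, "wz": 0, "hand": 0}, {"dx": 1.43, "dy": 0, "dz": 0.19, "wx": 0, "wy": 0, "wz": 0, "hand": 0}, {"dx": 1.53, "dy": 0, "dz": 0.28, "wx": 0, "wy": 0, "wz": 0, "hand": 0}, {"dx": 1.53, "dy": 0, "dz": 0.28, "wx": 0, "wy": 0, "wz": 0, "hand": 0}]'

```text
clock: 3.25
eef_pos: [0.517, 0.013, 0.0894]
tool_rot: [-0.0, 1.0, -0.0, -0.001]
ft_force: [-0.1, 0.1, -0.0]
grip_width: 0.0001
grasp_force: 0.0
```

```bash
python3 -c "
from h import *
o=bot.get_obs();print(o['clock'],o['eef_pos'],o['ft_force'])
cv2.imwrite('pics/side2.png',cv2.resize(bot.camera('side')[100:320,220:460,::-1],None,fx=2.5,fy=2.5))"
```

```text
3.25 [0.51699097 0.01300508 0.08937954] [-0.08890992  0.09764376 -0.01675118]
```

View pics/side2.png

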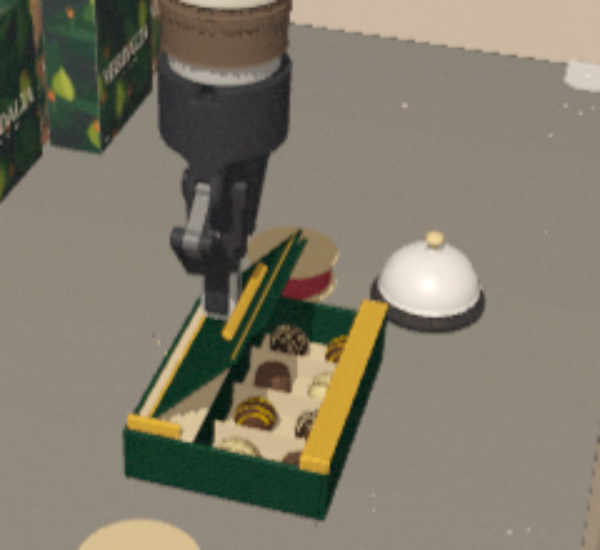

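Emit:
drive_tool --rows '[{"dx": 0.07, "dy": 0, "dz": 0.1, "wx": 0, "wy": 0, "wz": 0, "hand": 0}, {"dx": 0.14, "dy": 0, "dz": 0.21, "wx": 0, "wy": 0, "wz": 0, "hand": 0}, {"dx": 0.19, "dy": 0, "dz": 0.3, "wx": 0, "wy": 0, "wz": 0, "hand": 0}, {"dx": 0.23, "dy": 0, "dz": 0.4, "wx": 0, "wy": 0, "wz": 0, "hand": 0}, {"dx": 0.26, "dy": 0, "dz": 0.5, "wx": 0, "wy": 0, "wz": 0, "hand": 0}, {"dx": 0.28, "dy": 0, "dz": 0.58, "wx": 0, "wy": 0, "wz": 0, "hand": 0}, {"dx": 0.28, "dy": 0, "dz": 0.66, "wx": 0, "wy": 0, "wz": 0, "hand": 0}, {"dx": 0.28, "dy": 0, "dz": 0.7, "wx": 0, "wy": 0, "wz": 0, "hand": 0}, {"dx": 0.28, "dy": 0, "dz": 0.72, "wx": 0, "wy": 0, "wz": 0, "hand": 0}, {"dx": 0.28, "dy": 0, "dz": 0.72, "wx": 0, "wy": 0, "wz": 0, "hand": 0}]'

```text
clock: 4.3
eef_pos: [0.5044, 0.013, 0.0542]
tool_rot: [0.0, 1.0, -0.0, -0.0]
ft_force: [-1.2, 1.2, 0.4]
grip_width: -0.0004
grasp_force: 0.3
```

```bash
python3 -c "
from h import *
o=bot.get_obs();print(o['clock'],o['eef_pos'],o['ft_force'])
cv2.imwrite('pics/side3.png',cv2.resize(bot.camera('side')[150:310,260:400,::-1],None,fx=3.6,fy=3.6))"
```

```text
4.3 [0.5044409  0.01297989 0.05416884] [-1.17069659  1.17013551  0.37161759]
```

View pics/side3.png

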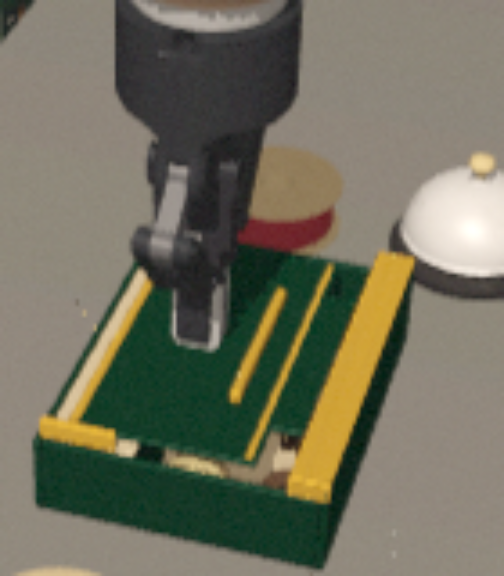

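Emit:
drive_tool --rows '[{"dx": 0, "dy": 0, "dz": 0.02, "wx": 0, "wy": 0, "wz": 0, "hand": 0}, {"dx": 0, "dy": 0, "dz": 0.04, "wx": 0, "wy": 0, "wz": 0, "hand": 0}, {"dx": 0, "dy": 0, "dz": 0.04, "wx": 0, "wy": 0, "wz": 0, "hand": 0}]'

```text
clock: 4.65
eef_pos: [0.5055, 0.013, 0.0536]
tool_rot: [0.0, 1.0, 0.0, 0.001]
ft_force: [-3.0, -0.1, 8.0]
grip_width: 0.0002
grasp_force: 4.2
```

Emit:
drive_tool --rows '[{"dx": 0.06, "dy": 0, "dz": 0, "wx": 0, "wy": 0, "wz": 0, "hand": 0}, {"dx": 0.12, "dy": 0, "dz": 0, "wx": 0, "wy": 0, "wz": 0, "hand": 0}, {"dx": 0.18, "dy": 0, "dz": 0, "wx": 0, "wy": 0, "wz": 0, "hand": 0}, {"dx": 0.24, "dy": 0, "dz": 0, "wx": 0, "wy": 0, "wz": 0, "hand": 0}, {"dx": 0.28, "dy": 0, "dz": 0, "wx": 0, "wy": 0, "wz": 0, "hand": 0}, {"dx": 0.32, "dy": 0, "dz": 0, "wx": 0, "wy": 0, "wz": 0, "hand": 0}, {"dx": 0.36, "dy": 0, "dz": 0, "wx": 0, "wy": 0, "wz": 0, "hand": 0}, {"dx": 0.36, "dy": 0, "dz": 0, "wx": 0, "wy": 0, "wz": 0, "hand": 0}]'

```text
clock: 5.45
eef_pos: [0.489, 0.013, 0.0537]
tool_rot: [0.0, 1.0, 0.0, 0.003]
ft_force: [2.8, -0.0, 5.8]
grip_width: -0.0002
grasp_force: 3.1
```

```bash
python3 -c "
from h import *
o=bot.get_obs();print(o['clock'],o['eef_pos'],o['ft_force'])
cv2.imwrite('pics/side4.png',cv2.resize(bot.camera('side')[150:310,260:400,::-1],None,fx=3.6,fy=3.6))"
```

```text
5.45 [0.48896659 0.01300883 0.05369144] [ 2.76365812 -0.01777508  5.76017379]
```

View pics/side4.png

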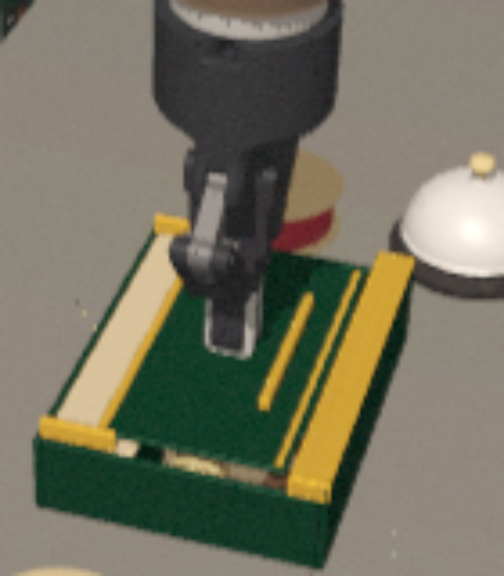

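The flap is flat and the tip's friction has already slid it several mm. The tongue is entering under the lip (crop about x 300–350), and the box hasn't moved. I'll keep pushing.

Emit:
drive_tool --rows '[{"dx": 0.04, "dy": 0, "dz": 0, "wx": 0, "wy": 0, "wz": 0, "hand": 0}, {"dx": 0.08, "dy": 0, "dz": 0, "wx": 0, "wy": 0, "wz": 0, "hand": 0}, {"dx": 0.12, "dy": 0, "dz": 0, "wx": 0, "wy": 0, "wz": 0, "hand": 0}, {"dx": 0.16, "dy": 0, "dz": 0, "wx": 0, "wy": 0, "wz": 0, "hand": 0}, {"dx": 0.2, "dy": 0, "dz": 0, "wx": 0, "wy": 0, "wz": 0, "hand": 0}, {"dx": 0.2, "dy": 0, "dz": 0, "wx": 0, "wy": 0, "wz": 0, "hand": 0}]'

```text
clock: 6.1
eef_pos: [0.4789, 0.0131, 0.0536]
tool_rot: [0.0, 1.0, 0.0, 0.003]
ft_force: [3.9, 0.5, 5.5]
grip_width: -0.0001
grasp_force: 2.8
```

Emit:
drive_tool --rows '[{"dx": 0.03, "dy": 0, "dz": 0, "wx": 0, "wy": 0, "wz": 0, "hand": 0}, {"dx": 0.06, "dy": 0, "dz": 0, "wx": 0, "wy": 0, "wz": 0, "hand": 0}, {"dx": 0.06, "dy": 0, "dz": 0, "wx": 0, "wy": 0, "wz": 0, "hand": 0}]'

```text
clock: 6.4
eef_pos: [0.477, 0.0131, 0.0536]
tool_rot: [0.0, 1.0, 0.0, 0.004]
ft_force: [6.1, -0.5, 4.7]
grip_width: 0.0003
grasp_force: 4.6
```

```bash
python3 -c "
from h import *
o=bot.get_obs();print(o['clock'],o['eef_pos'],o['ft_force'])
cv2.imwrite('pics/side5.png',cv2.resize(bot.camera('side')[150:310,260:400,::-1],None,fx=3.6,fy=3.6))"
```

```text
6.4 [0.47698449 0.01306168 0.05364463] [ 6.11535253 -0.52715235  4.7178127 ]
```

View pics/side5.png

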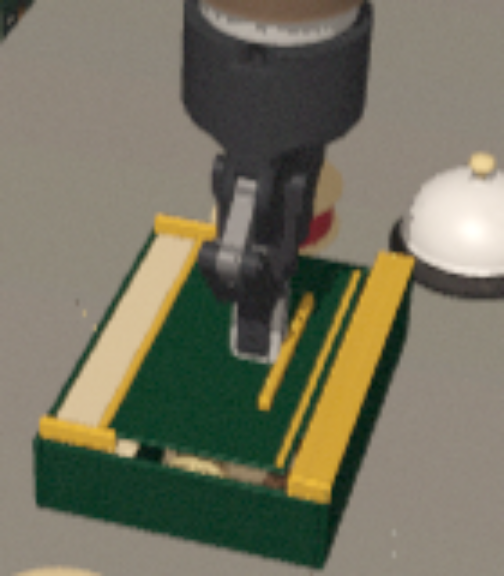

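Emit:
drive_tool --rows '[{"dx": 0.04, "dy": 0, "dz": 0, "wx": 0, "wy": 0, "wz": 0, "hand": 0}, {"dx": 0.06, "dy": 0, "dz": 0, "wx": 0, "wy": 0, "wz": 0, "hand": 0}, {"dx": 0.06, "dy": 0, "dz": 0, "wx": 0, "wy": 0, "wz": 0, "hand": 0}]'

```text
clock: 6.75
eef_pos: [0.4746, 0.0131, 0.0537]
tool_rot: [0.0, 1.0, 0.0, 0.004]
ft_force: [7.4, 0.7, 2.9]
grip_width: 0.0002
grasp_force: 4.3
```

Run:
```python
from fit import *
p=[.4888,.0130,.0005]
cr=lambda q:np.round((q-[260,150])*3.6)
for r in [0,.008,.016]: print(r,[cr(proj('side',world(p,flap(0,s,.0085,.04,r)))) for s in (.06,.065)])
print([cr(proj('side',world(p,P))) for P in [(-.065,.085,.049),(-.047,.085,.049),(-.065,-.085,.049),(.029,.08,.049)]])
```

```text
0 [array([222., 390.]), array([233., 393.])]
0.008 [array([240., 394.]), array([251., 396.])]
0.016 [array([258., 398.]), array([269., 400.])]
[array([330., 488.]), array([288., 478.]), array([416., 258.]), array([115., 433.])]
```

Emit:
drive_tool --rows '[{"dx": 0, "dy": 0, "dz": -0.1, "wx": 0, "wy": 0, "wz": 0, "hand": 0}, {"dx": 0, "dy": 0, "dz": -0.3, "wx": 0, "wy": 0, "wz": 0, "hand": 0}, {"dx": 0, "dy": 0, "dz": -0.9, "wx": 0, "wy": 0, "wz": 0, "hand": 0}, {"dx": 0, "dy": 0, "dz": -1.7, "wx": 0, "wy": 0, "wz": 0, "hand": 0}, {"dx": 0, "dy": 0, "dz": -2.5, "wx": 0, "wy": 0, "wz": 0, "hand": 0}, {"dx": 0, "dy": 0, "dz": -3, "wx": 0, "wy": 0, "wz": 0, "hand": 0}, {"dx": 0, "dy": 0, "dz": -3, "wx": 0, "wy": 0, "wz": 0, "hand": 0}, {"dx": 0, "dy": 0, "dz": -3, "wx": 0, "wy": 0, "wz": 0, "hand": 0}]'

```text
clock: 7.55
eef_pos: [0.4696, 0.013, 0.2021]
tool_rot: [-0.0, 1.0, -0.0, -0.001]
ft_force: [0.5, -0.4, 0.0]
grip_width: -0.0
grasp_force: 0.0
```

Run:
```python
from fit import *
o=bot.get_obs();print(o['clock'],o['eef_pos'],o['ft_force'])
a=cv2.resize(bot.camera('side')[150:310,260:400,::-1],None,fx=2.8,fy=2.8)
w=cv2.resize(bot.camera('wrist')[:,:,::-1],None,fx=.9,fy=.9)[:448,100:500]
cv2.imwrite('pics/end.png',np.hstack([a,w]))
```

```text
7.55 [0.46964689 0.01298395 0.20209153] [ 0.50322432 -0.39236356  0.00614254]Traceback (most recent call last):
  File "<stdin>", line 5, in <module>
    return _nx.concatenate(arrs, 1, dtype=dtype, casting=casting)
           ~~~~~~~~~~~~~~~^^^^^^^^^^^^^^^^^^^^^^^^^^^^^^^^^^^^^^^
ValueError: all the input array dimensions except for the concatenation axis must match exactly, but along dimension 0, the array at index 0 has size 448 and the array at index 1 has size 432
```

Run:
```python
from fit import *
a=cv2.resize(bot.camera('side')[150:310,260:400,::-1],(392,448))
w=cv2.resize(bot.camera('wrist')[:,120:520,::-1],(400,448))
cv2.imwrite('pics/end.png',np.hstack([a,w]))
```

```text
(no output)
```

View pics/end.png

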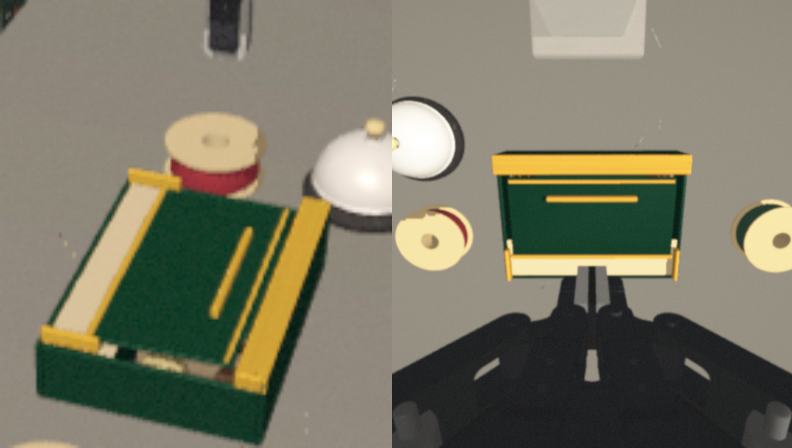

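The flap lies flat and stays down with the fingers clear. Its tongue is under the lip (wrist view: only the panel shows up to the lip at row 175), and the spools and bell look undisturbed.

```bash
python3 -c "
from workcell import bot
print(bot.job_done())"
```

```text
the job is handed in; nothing more can be done
None
```

The praline box is shut and handed in: the flap lies flat with its tongue tucked under the brass lip and stayed down after I let go, but the box slid about 5 mm during the last push; the spools and bell look untouched in the final pictures.

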